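# Snap the lids home along a row of honey sample pots

### The job

The four black lids on the honey sample pots in the white carrier are only half on: run along the row once with the shut fingertips, from the end with the red tab to the other, gently pressing each lid fully home in turn on its white dot. From the first lid to the last keep the fingertips low over the row, within about 5 cm of it, then move clear. Do not grasp, pull up or lift anything, do not shift the carrier, and leave the jars and other things around it alone.

Things in the scene. Friction and masses are not known exactly. Their poses are not given: they have to be found in the camera images.
- carrier: white carrier tray standing loose on the worktop (1 kg with its pots), 276 mm long, 75 mm wide, walls 27 mm high; origin under the middle of the row, at worktop level; own x runs along the row towards the end with the red tab (red block, 26 x 75 mm seen from above 27 mm high, centred 138 mm from the origin), own z up. It holds one straight row of four amber sample pots, 60 mm apart, with black lids.
- lid1_top (a point): centre of the top of black snap lid 1 (1 is nearest the red tab, 4 farthest), marked by a white dot 16 mm across; lid 48 mm across, 14 mm thick, 90 mm along the carrier's x. This top stands 60 mm above the worktop when the lid is fully home, 65 to 68 mm at the start.
- lid1 (a joint): how far lid 1 is pressed down, in m: 0 to 0.003 at the start, 0.008 fully home (hard stop), negative if pulled up. It slides stiffly (about 4 N) and stays where it is left, with no spring back.
- lid2_top (a point): centre of the top of black snap lid 2 (1 is nearest the red tab, 4 farthest), marked by a white dot 16 mm across; lid 48 mm across, 14 mm thick, 30 mm along the carrier's x. This top stands 60 mm above the worktop when the lid is fully home, 65 to 68 mm at the start.
- lid2 (a joint): how far lid 2 is pressed down, in m: 0 to 0.003 at the start, 0.008 fully home (hard stop), negative if pulled up. It slides stiffly (about 4 N) and stays where it is left, with no spring back.
- lid3_top (a point): centre of the top of black snap lid 3 (1 is nearest the red tab, 4 farthest), marked by a white dot 16 mm across; lid 48 mm across, 14 mm thick, -30 mm along the carrier's x. This top stands 60 mm above the worktop when the lid is fully home, 65 to 68 mm at the start.
- lid3 (a joint): how far lid 3 is pressed down, in m: 0 to 0.003 at the start, 0.008 fully home (hard stop), negative if pulled up. It slides stiffly (about 4 N) and stays where it is left, with no spring back.
- lid4_top (a point): centre of the top of black snap lid 4 (1 is nearest the red tab, 4 farthest), marked by a white dot 16 mm across; lid 48 mm across, 14 mm thick, -90 mm along the carrier's x. This top stands 60 mm above the worktop when the lid is fully home, 65 to 68 mm at the start.
- lid4 (a joint): how far lid 4 is pressed down, in m: 0 to 0.003 at the start, 0.008 fully home (hard stop), negative if pulled up. It slides stiffly (about 4 N) and stays where it is left, with no spring back.
- honey_jar: loose honey jar, amber with a yellow lid, 60 mm across, 85 mm high, near the carrier; origin at the centre of its underside. Leave alone.
- small_jar: loose small jar, amber with a steel lid, 52 mm across, 70 mm high, near the carrier on the other side; origin at the centre of its underside. Leave alone.
- cup: white mug, 76 mm across, 85 mm high, to the left of the carrier; origin at the centre of its underside. Leave alone.
- juice: tall amber bottle with a red cap, 68 mm across, 210 mm high, to the robot's left; origin at the centre of its underside. Leave alone.
- spoon: spoon lying flat, 180 mm long, at the front right. Leave alone.
- tea_carton: blue carton, 70 x 130 x 60 mm high, to the right of the carrier; origin at the centre of its underside. Leave alone.
- tin: steel tin with a green band, 72 mm across, 100 mm high, to the robot's left; origin at the centre of its underside. Leave alone.

How it is judged (in metres and radians):
On the way, in this order (a step that is already met when the one before it is completed fails the run):
1. the first lid (next to the red tab) is pressed fully home, the later ones not yet (value of joint lid1 above 0.0062 m), for 0.1 s.
2. the second lid is pressed fully home, the later ones not yet (value of joint lid2 above 0.0062 m), for 0.1 s.
3. the third lid is pressed fully home, the later ones not yet (value of joint lid3 above 0.0062 m), for 0.1 s.
4. the fourth and last lid is pressed fully home (value of joint lid4 above 0.0062 m), for 0.1 s.
At the end, for the whole second after the job is handed in: All four lids are fully home (within 1.8 mm of their stop), pressed in order from the red tab; the carrier stands flat and at rest within 20 mm of where it stood (value of joint each of lid1, lid2, lid3, lid4 above 0.0062 m and distance of carrier from where it was at the start of the episode below 0.02 m and angle between carrier's own z axis and vertical below 0.03 rad and linear speed of carrier below 0.01 m/s); the robot touches nothing.
It fails at once if between the first lid and the last, the fingertips leave the row: more than about 80 mm above the lids or 70 mm to the side of the row (value of joint lid1 above 0.0062 m and value of joint lid4 below 0.0062 m and (z of the grasp point in the frame of carrier above 0.16 m or y of the grasp point in the frame of carrier above 0.07 m or y of the grasp point in the frame of carrier below -0.07 m)).
It fails at once if a lid is pulled up by more than 3 mm (value of joint any of lid1, lid2, lid3, lid4 below -0.003 m).
It fails at once if the carrier is lifted or tipped, or shifted by more than 20 mm (height (world z) of carrier above 0.008 m or angle between carrier's own z axis and vertical above 0.1 rad or distance of carrier from where it was at the start of the episode above 0.02 m).
It fails at once if the pots are pressed harder than 40 N (contact force between the fingers and carrier above 40 N).
It fails at once if a jar, bottle, mug, tin, carton or the spoon is moved by more than 15 mm (distance of any of honey_jar, small_jar, cup, juice, spoon, tea_carton, tin from where it was at the start of the episode above 0.015 m).
It also fails if it takes over 38 s, if anything falls off the work surface, if the arm or the gripper's body presses on something with over 40 N, if the wrist force passes 120 N, or if a joint passes its speed limit or range.

### The arm

A 6-joint arm with a two-finger parallel gripper is mounted at the origin on the work surface. World frame = base frame: x ahead of the robot, y to its left, z up, the work surface at z = 0. Lengths are in m, angles in degrees, forces in N, time in s.
With the tool pointing down it reaches from about 0.35 to 0.875 m from the base axis. Payload 4.2 kg.
Tool frame: the origin (TCP) lies midway between the tips of the shut fingers; the grasp point (between the pads) lies 19 mm behind it; z points along the fingers, y is the direction in which the jaws open and shut (so a half turn about z gives the same grasp; the last joint's range is limited). The gripper opens to 87 mm and grips with 3 to 60 N. Pads are 19 mm wide; open, the fingers measure 117 mm over their backs; the gripper's body (75 mm by 190 mm) begins 51 mm behind the grasp point.
Start: joints at [89.874, 22.042, 0.453, 0, -68.411, -14.817], TCP at [0.161, 0.604, 0.223] pointing down, gripper open.
Joint ranges: [-179.83, 179.83], [-69.29, 118.12], [-61.27, 80.66], [-181.25, 117.63], [-171.15, -9.14], [-177.46, 177.46]. Speed limits (degrees/s): [159.86, 159.86, 180, 180, 180, 180].

### API

Orientations are given as a 3x3 rotation matrix whose columns are the frame's x, y, z axes.
In Python, from station import sense, capture, finish_job gives the robot as it stands. The module is installed in compiled form; this text tells all that it offers.
- The arm moves only by the shell command python3 -m jog 'ROWS' [OPENING]. ROWS is JSON, a list of rows, each a list of 6 numbers: the shift along the tool's x, y, z in cm, then the turn, a rotation vector about the tool's x, y, z in degrees. In form: [[dx, dy, dz, wx, wy, wz], ...]. A call has exactly 5 rows; each row shifts and turns the commanded pose from where the row before left it, along the tool's axes as they then stand; what a row does not reach is not made up. A row lasts 1/12 s, in which the tool goes at most 41.7 mm and 7.16 degrees, less where a joint would pass 70% of its speed; a pose out of reach is approached as far as the arm can. A call is refused whole if a number of a shift passes 4.17 or a number of a turn 7.16, either way. A call with a gripper value outside its range is refused whole. OPENING is the finger opening in cm, from 0 to 8.7, set as the call begins (- or left out, the last holds). The fingers move at their own pace and stop on an object; the grip force is fixed at half the most. Time passes only in rows, so rows that do not move let the fingers close, or fill a call up. It gives the time, the measured TCP pose, the force and the opening at its end, in the units of the state.
- sense(): the state, without advancing time (a new reading comes with each control period).
- capture(name): name is "side" or "top"; returns a dict with "frame" (400x640x3 uint8, red, green, blue), "fx", "fy", "cx", "cy" (pixels), "world_to_cam" (4x4, takes a point from world to camera coordinates). Camera axes: x right, y up, looking along -z (the intrinsics and any distortion apply to the point x, -y, -z); pixel columns grow to the right and rows downward; lengths in m; the calibration is good to about 2 mm. A picture is of the moment at which its call begins. There is no depth.
- finish_job(): hands the job in, once; it reports no verdict.
The state is a dict: "time_s": time; "joints": joint angles; "joint_velocities": joint speeds; "effort": joint torques, N m; "tcp_pos": TCP position; "ee_rot": TCP orientation; "wrist_force": force on the tool from outside, world axes, zero at the start; "moment": the same for the moment, N m; "gripper_width": opening from 0.0 (shut) to 1.0 (fully open).
Only numpy, scipy, OpenCV 4.12 (cv2) and the standard library are available. Lean on these libraries where they do the work, as an engineer would, in place of code of your own. Each camera call takes 0.05 s, during which the arm holds its last target.

## Working session

There is one attempt and no reset: what is moved stays moved. The work goes in short steps, Python scripts to look and compute and a shell command to move; the robot and the scene stay as the last step left them, time stands still between calls to the robot, and variables do not carry over. Pictures are saved under pics/ and viewed, and the job is handed in when it is done.

```bash
mkdir -p pics; python3 - <<'E'
from station import sense, capture
import cv2,numpy as np,pickle
for n in("top","side"):
    c=capture(n); cv2.imwrite(f"pics/{n}0.png",c["frame"][:,:,::-1]); pickle.dump(c,open(f"{n}0.pkl","wb"))
    print(n,c["fx"],c["fy"],c["cx"],c["cy"],[k for k in c]); print(np.round(c["world_to_cam"],4))
s=sense(); print(s)
E
```

```text
top 383.6839868702354 383.6839868702354 325.7501035522305 202.69171350265765 ['frame', 'fx', 'fy', 'cx', 'cy', 'world_to_cam']
[[ 0.0087 -1.      0.0037  0.0047]
 [ 0.9984  0.0089  0.0563 -0.5134]
 [-0.0564  0.0032  0.9984 -1.1813]
 [ 0.      0.      0.      1.    ]]
side 411.46034908487286 411.46034908487286 317.67250394546545 197.363227331496 ['frame', 'fx', 'fy', 'cx', 'cy', 'world_to_cam']
[[ 0.9695 -0.2444 -0.0163 -0.5282]
 [ 0.162   0.5902  0.7908 -0.139 ]
 [-0.1836 -0.7694  0.6118 -1.2012]
 [ 0.      0.      0.      1.    ]]
{'time_s': 0.1, 'joints': array([ 8.98756147e+01,  2.20862810e+01,  3.88816100e-01, -2.44844757e-02,
       -6.84110950e+01, -1.48179457e+01]), 'joint_velocities': array([ 0.06844908, -0.15820088,  0.25791723,  0.13563447,  0.00035929,
        0.04014497]), 'effort': array([ 6.57645501e-05, -3.91692102e+01,  1.87933713e+01,  4.23181415e+00,
        1.34164339e-02, -6.94660116e-05]), 'tcp_pos': array([0.16098845, 0.6033648 , 0.22158018]), 'ee_rot': array([[ 9.66145210e-01, -2.57998588e-01, -4.01468533e-04],
       [-2.57998881e-01, -9.66143359e-01, -1.89382898e-03],
       [ 1.00729046e-04,  1.93329223e-03, -9.99998126e-01]]), 'wrist_force': array([ 0.58118257,  0.04967877, -0.88436597]), 'moment': array([0.0655471 , 0.02263752, 0.01785748]), 'gripper_width': 0.9996024199090177}
```

View pics/top0.png

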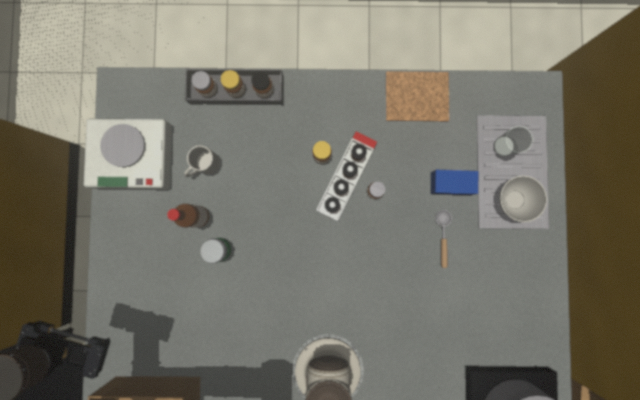

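View pics/side0.png

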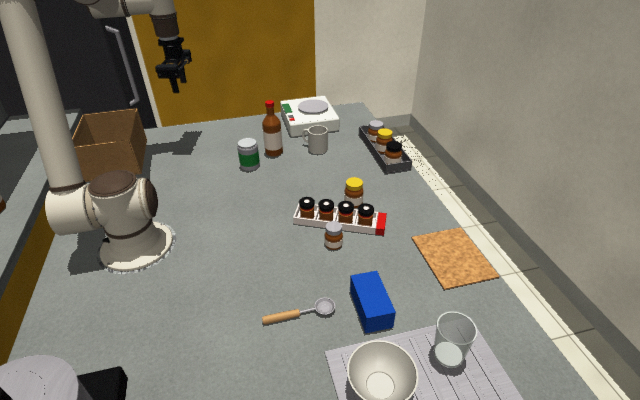

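The top view shows the carrier with its red tab at about (365,140). The lid dots run from about (359,153) to (332,205). The honey jar is at (321,150) and the small jar at (376,190). In the side view the row runs from the lid at (366,209) to (307,202), with the tab at (381,223).

```bash
cat > h.py <<'E'
import numpy as np,cv2,pickle
def ray(c,u,v):
    W=c["world_to_cam"];R=W[:3,:3];t=W[:3,3]
    d=np.array([(u-c["cx"])/c["fx"],-(v-c["cy"])/c["fy"],-1.0])
    return -R.T@t, R.T@d
def onz(c,u,v,z):
    o,d=ray(c,u,v); return o+d*(z-o[2])/d[2]
def proj(c,p):
    q=c["world_to_cam"]@np.append(p,1); return np.array([c["cx"]-c["fx"]*q[0]/q[2], c["cy"]+c["fy"]*q[1]/q[2]])
def tri(c1,p1,c2,p2):
    A=np.zeros((3,3));b=np.zeros(3)
    o1,d1=ray(c1,*p1);o2,d2=ray(c2,*p2)
    for o,d in((o1,d1),(o2,d2)):
        d=d/np.linalg.norm(d);P=np.eye(3)-np.outer(d,d);A+=P;b+=P@o
    x=np.linalg.solve(A,b)
    d=np.cross(d1,d2);return x,abs((o2-o1)@d/np.linalg.norm(d))
def lids(c,box):
    # dark lid blobs -> convex hull; the bright dot inside by intensity weighted centroid
    x0,y0,x1,y1=box; g=cv2.cvtColor(c["frame"],cv2.COLOR_RGB2GRAY)[y0:y1,x0:x1]
    G=cv2.resize(g,None,fx=8,fy=8,interpolation=cv2.INTER_CUBIC)
    m=(G<70).astype(np.uint8)
    cs,h=cv2.findContours(m,cv2.RETR_CCOMP,cv2.CHAIN_APPROX_NONE)
    out=[]
    for k,ct in enumerate(cs):
        if h[0][k][3]>=0:   # hole
            M=cv2.moments(ct)
            if M["m00"]>64*3: out.append((round((M["m10"]/M["m00"]+.5)/8-.5+x0,2),round((M["m01"]/M["m00"]+.5)/8-.5+y0,2),round(M["m00"]/64,1)))
    return out
E
python3 - <<'E'
from h import *
t=pickle.load(open("top0.pkl","rb"));s=pickle.load(open("side0.pkl","rb"))
print(lids(t,(310,125,390,225)));print(lids(s,(285,185,395,245)))
for c,b,n in((t,(310,125,390,225),"t"),(s,(285,165,395,255),"s")):
    x0,y0,x1,y1=b;cv2.imwrite(f"pics/z{n}.png",cv2.resize(c["frame"][y0:y1,x0:x1,::-1],None,fx=6,fy=6,interpolation=cv2.INTER_CUBIC))
E
```

```text
[(331.9, 204.29, 62.7), (340.92, 186.37, 62.7), (349.87, 168.44, 61.9), (358.74, 150.8, 59.8)]
[(333.96, 238.1, 4.2), (365.72, 207.47, 24.2), (345.54, 204.76, 23.2), (326.08, 212.95, 10.0), (325.87, 202.93, 22.0), (306.34, 200.69, 22.2), (354.86, 192.84, 17.9)]
```

View pics/zt.png

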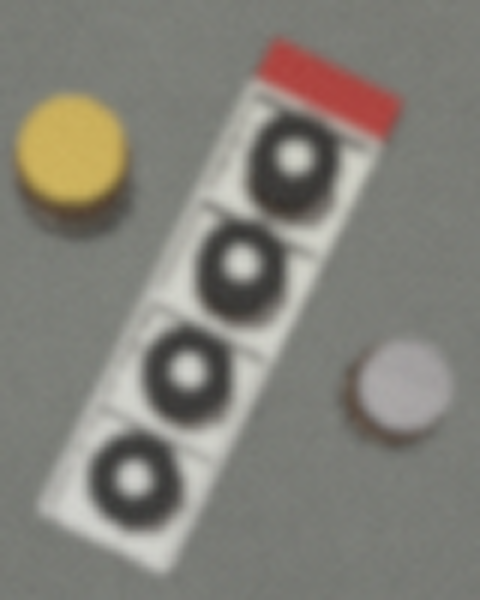

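View pics/zs.png

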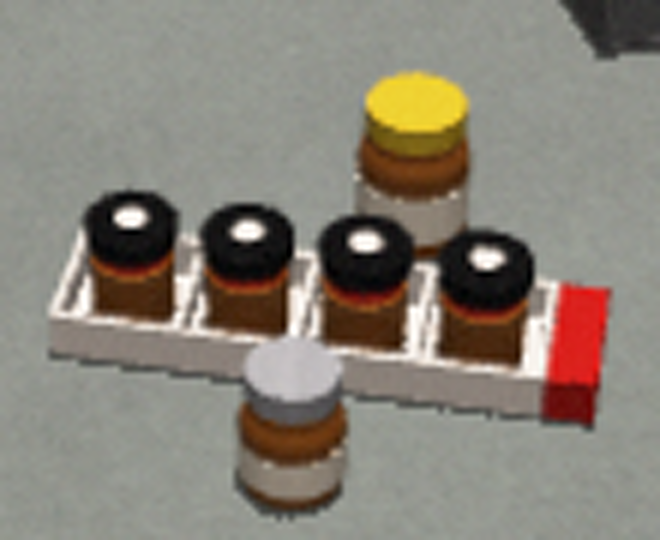

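Four dots are clearly visible in both views: top (358.7,150.8) to (331.9,204.3), side (365.7,207.5) to (306.3,200.7). Next step is triangulating them.

```bash
python3 - <<'E'
from h import *
t=pickle.load(open("top0.pkl","rb"));s=pickle.load(open("side0.pkl","rb"))
T=[(358.74,150.8),(349.87,168.44),(340.92,186.37),(331.9,204.29)];S=[(365.72,207.47),(345.54,204.76),(325.87,202.93),(306.34,200.69)]
P=[]
for a,b in zip(T,S):
    x,e=tri(t,a,s,b);p=onz(t,*a,.0665);q=onz(s,*b,.0665);P.append((p+q)/2);print(np.round(x*1e3,1),round(e*1e3,1),np.round(p*1e3,1),np.round(q*1e3,1))
P=np.array(P);d=P[0]-P[3];print(np.degrees(np.arctan2(d[1],d[0])),np.linalg.norm(d)/3, P.mean(0))
from station import sense
x=sense();print(x["tcp_pos"],x["ee_rot"])
for n,c,uv,z in(("honey",t,(321.5,149.5),.085),("small",t,(377,189),.07)):print(n,onz(c,*uv,z))
E
```

```text
[668.6 -88.6  66.8] 2.5 [667.4 -88.4  66.5] [670.1 -88.3  66.5]
[614.7 -62.1  68. ] 2.2 [613.8 -62.   66.5] [616.5 -60.3  66.5]
[561.  -35.8  66.1] 2.6 [559.7 -35.5  66.5] [562.2 -36.4  66.5]
[507.   -9.2  65.8] 2.3 [505.8  -9.   66.5] [508.  -10.2  66.5]
-25.92908861540974 0.060003118702143754 [ 0.58793266 -0.04875476  0.0665    ]
[0.16098845 0.6033648  0.22158018] [[ 9.66145210e-01 -2.57998588e-01 -4.01468533e-04]
 [-2.57998881e-01 -9.66143359e-01 -1.89382898e-03]
 [ 1.00729046e-04  1.93329223e-03 -9.99998126e-01]]
honey [0.66668436 0.02336774 0.085     ]
small [ 0.55241872 -0.14292514  0.07      ]
```

```bash
python3 -m jog '[[0,0,-1.6,0,0,2.2],[0,0,-1.6,0,0,2.2],[0,0,-1.6,0,0,2.2],[0,0,-1.6,0,0,2.2],[0,0,-1.6,0,0,2.2]]' 0; cat > d.py <<'E'
import sys,numpy as np
from station import sense
x=sense();L=np.array([[.669,-.0884],[.615,-.062],[.561,-.036],[.507,-.0095]])
R=x["ee_rot"]
print("t",x["time_s"],"tcp",np.round(x["tcp_pos"],4),"F",np.round(x["wrist_force"],1),"w",round(x["gripper_width"],3),"yaw",round(np.degrees(np.arctan2(R[1,0],R[0,0])),2),"z",np.round(R[:,2],4))
for i in range(4):print(i+1,"tool cm",np.round(R.T@(np.append(L[i],.0665)-x["tcp_pos"])*100,2))
E
python3 d.py
```

```text
time_s: 0.52
tcp_pos: [0.161, 0.6035, 0.3027]
ee_rot: [[0.898, -0.439, -0.0], [-0.439, -0.898, -0.001], [0.0, 0.001, -1.0]]
wrist_force: [-0.4, 0.6, -0.5]
gripper_width: 0.704
t 0.5167 tcp [0.161  0.6035 0.3027] F [-0.4  0.6 -0.5] w 0.704 yaw -26.06 z [-4.0e-04 -1.3e-03 -1.0e+00]
1 tool cm [76.02 39.82 23.69]
2 tool cm [70.01 39.82 23.69]
3 tool cm [64.02 39.85 23.69]
4 tool cm [58.   39.84 23.68]
```

```bash
python3 -m jog '[[3,1.6,0,0,0,0],[3,1.6,0,0,0,0],[3,1.6,0,0,0,0],[3,1.6,0,0,0,0],[3,1.6,0,0,0,0]]' 0; python3 -m jog '[[3,1.6,0,0,0,0],[3,1.6,0,0,0,0],[3,1.6,0,0,0,0],[3,1.6,0,0,0,0],[3,1.6,0,0,0,0]]'; python3 d.py
```

```text
time_s: 0.93
tcp_pos: [0.2615, 0.4646, 0.3021]
ee_rot: [[0.899, -0.437, -0.0], [-0.437, -0.899, -0.001], [-0.0, 0.001, -1.0]]
wrist_force: [0.7, 0.4, 0.0]
gripper_width: 0.325
time_s: 1.35
tcp_pos: [0.3613, 0.327, 0.3023]
ee_rot: [[0.899, -0.437, -0.0], [-0.437, -0.899, -0.0], [-0.0, 0.001, -1.0]]
wrist_force: [0.6, 0.5, -0.1]
gripper_width: 0.019
t 1.35 tcp [0.3613 0.327  0.3023] F [ 0.6  0.5 -0.1] w 0.019 yaw -25.92 z [-5.e-04 -3.e-04 -1.e+00]
1 tool cm [45.84 23.9  23.58]
2 tool cm [39.83 23.89 23.58]
3 tool cm [33.84 23.91 23.58]
4 tool cm [27.82 23.89 23.58]
```

```bash
python3 -m jog '[[3,1.6,0,0,0,0],[3,1.6,0,0,0,0],[3,1.6,0,0,0,0],[3,1.6,0,0,0,0],[3,1.6,0,0,0,0]]' 0; python3 -m jog '[[3,1.6,0,0,0,0],[3,1.6,0,0,0,0],[3,1.6,0,0,0,0],[3,1.6,0,0,0,0],[3,1.6,0,0,0,0]]';python3 -m jog '[[3,1.6,0,0,0,0],[3,1.6,0,0,0,0],[3,1.6,0,0,0,0],[3,1.6,0,0,0,0],[3,1.4,0,0,0,0]]'; python3 d.py
```

```text
time_s: 1.77
tcp_pos: [0.4612, 0.1895, 0.3023]
ee_rot: [[0.899, -0.437, -0.001], [-0.437, -0.899, -0.0], [-0.0, 0.0, -1.0]]
wrist_force: [0.6, 0.8, -0.0]
gripper_width: 0.012
time_s: 2.18
tcp_pos: [0.5612, 0.052, 0.3021]
ee_rot: [[0.899, -0.438, -0.001], [-0.438, -0.899, -0.0], [-0.001, 0.0, -1.0]]
wrist_force: [0.9, -0.3, 0.1]
gripper_width: 0.009
time_s: 2.6
tcp_pos: [0.6619, -0.0838, 0.3019]
ee_rot: [[0.899, -0.438, -0.001], [-0.438, -0.899, 0.0], [-0.001, 0.0, -1.0]]
wrist_force: [0.4, 0.8, 0.1]
gripper_width: 0.007
t 2.6 tcp [ 0.6619 -0.0838  0.3019] F [0.4 0.8 0.1] w 0.007 yaw -25.97 z [-1.3e-03  1.0e-04 -1.0e+00]
1 tool cm [ 0.87  0.09 23.54]
2 tool cm [-5.14  0.08 23.55]
3 tool cm [-11.13   0.1   23.55]
4 tool cm [-17.15   0.09  23.56]
```

```bash
python3 -m jog '[[0.6,0,3.8,0,0,0],[0,0,3.8,0,0,0],[0,0,3.8,0,0,0],[0,0,3.8,0,0,0],[0,0,3.8,0,0,0]]' 0; python3 -m jog '[[0,0,0,0,0,0],[0,0,0,0,0,0],[0,0,0,0,0,0],[0,0,0,0,0,0],[0,0,0,0,0,0]]'; python3 d.py; python3 - <<'E'
from h import *
from station import capture
for n,b in(("top",(300,110,400,230)),("side",(285,125,405,255))):
    c=capture(n);x0,y0,x1,y1=b;cv2.imwrite(f"pics/{n}1.png",cv2.resize(c["frame"][y0:y1,x0:x1,::-1],None,fx=4,fy=4,interpolation=cv2.INTER_CUBIC))
E
```

```text
time_s: 3.02
tcp_pos: [0.6662, -0.085, 0.1104]
ee_rot: [[0.899, -0.438, -0.001], [-0.438, -0.899, 0.0], [-0.001, 0.0, -1.0]]
wrist_force: [1.2, 1.4, -0.8]
gripper_width: 0.002
time_s: 3.43
tcp_pos: [0.6686, -0.0846, 0.1158]
ee_rot: [[0.899, -0.437, 0.006], [-0.437, -0.899, 0.0], [0.005, -0.003, -1.0]]
wrist_force: [-0.3, 0.7, -0.5]
gripper_width: 0.008
t 3.4333 tcp [ 0.6686 -0.0846  0.1158] F [-0.3  0.7 -0.5] w 0.008 yaw -25.92 z [ 5.6e-03  2.0e-04 -1.0e+00]
1 tool cm [0.18 0.33 4.93]
2 tool cm [-5.83  0.32  4.9 ]
3 tool cm [-11.82   0.34   4.87]
4 tool cm [-17.84   0.32   4.84]
```

View pics/side1.png

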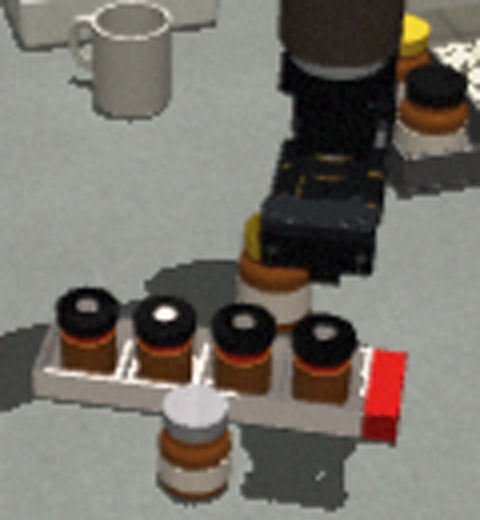

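View pics/top1.png

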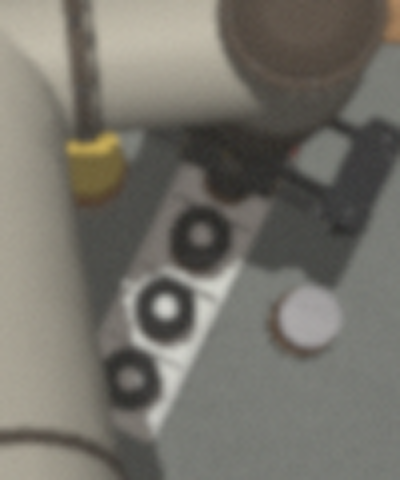

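```bash
python3 - <<'E'
from h import *
s=pickle.load(open("side0.pkl","rb"))
p=proj(s,[.6686,-.0846,.1158]);print((p-[285,125])*4,(proj(s,[.6686,-.0846,.135])-[285,125])*4)
E
python3 d.py
```

```text
[322.96834681 274.16014433] [324.45058329 252.76187791]
t 3.5333 tcp [ 0.6678 -0.0847  0.1149] F [ 0.1 -0.7  0.6] w 0.007 yaw -25.94 z [ 3.8e-03  3.0e-04 -1.0e+00]
1 tool cm [0.25 0.29 4.84]
2 tool cm [-5.76  0.28  4.82]
3 tool cm [-11.75   0.3    4.8 ]
4 tool cm [-17.77   0.28   4.78]
```

```bash
python3 -m jog '[[0.1,0.1,0.8,0,0,0],[0.1,0.1,0.8,0,0,0],[0.05,0.1,0.8,0,0,0],[0,0,0.8,0,0,0],[0,0,0.5,0,0,0]]' 0; python3 -m jog '[[0,0,0,0,0,0],[0,0,0,0,0,0],[0,0,0,0,0,0],[0,0,0,0,0,0],[0,0,0,0,0,0]]'; python3 d.py
```

```text
time_s: 3.95
tcp_pos: [0.6668, -0.0887, 0.0734]
ee_rot: [[0.899, -0.438, -0.003], [-0.438, -0.899, 0.0], [-0.003, 0.001, -1.0]]
wrist_force: [-0.4, 0.1, -0.3]
gripper_width: 0.007
time_s: 4.37
tcp_pos: [0.6681, -0.0885, 0.0761]
ee_rot: [[0.899, -0.437, 0.001], [-0.437, -0.899, 0.0], [0.001, -0.001, -1.0]]
wrist_force: [-0.0, -0.5, -0.1]
gripper_width: 0.01
t 4.3667 tcp [ 0.6681 -0.0885  0.0761] F [-0.  -0.5 -0.1] w 0.01 yaw -25.94 z [ 1.1e-03  1.0e-04 -1.0e+00]
1 tool cm [ 0.08 -0.05  0.96]
2 tool cm [-5.94 -0.06  0.96]
3 tool cm [-11.93  -0.04   0.95]
4 tool cm [-17.94  -0.06   0.94]
```

```bash
python3 -m jog '[[0.05,0,0.25,0,0,0],[0,0,0.25,0,0,0],[0,0,0.25,0,0,0],[0,0,0.25,0,0,0],[0,0,0.2,0,0,0]]' 0; python3 -m jog '[[0,0,0.1,0,0,0],[0,0,0.1,0,0,0],[0,0,0.1,0,0,0],[0,0,0.1,0,0,0],[0,0,0,0,0,0]]'
```

```text
time_s: 4.78
tcp_pos: [0.6682, -0.0888, 0.0639]
ee_rot: [[0.899, -0.437, -0.0], [-0.437, -0.899, -0.0], [-0.0, 0.0, -1.0]]
wrist_force: [-1.2, 0.9, 3.6]
gripper_width: 0.003
time_s: 5.2
tcp_pos: [0.6682, -0.0888, 0.0605]
ee_rot: [[0.899, -0.437, 0.0], [-0.437, -0.899, -0.0], [0.0, 0.0, -1.0]]
wrist_force: [-3.1, 0.3, 7.0]
gripper_width: 0.005
```

```bash
python3 -m jog '[[0,0,0.05,0,0,0],[0,0,0.05,0,0,0],[0,0,0,0,0,0],[0,0,0,0,0,0],[0,0,0,0,0,0]]' 0
```

```text
time_s: 5.62
tcp_pos: [0.6682, -0.0888, 0.0604]
ee_rot: [[0.899, -0.437, 0.0], [-0.437, -0.899, -0.0], [0.001, 0.0, -1.0]]
wrist_force: [-3.8, 1.3, 10.0]
gripper_width: 0.006
```

```bash
python3 -m jog '[[0,0,-0.4,0,0,0],[0,0,-0.4,0,0,0],[0,0,-0.4,0,0,0],[0,0,-0.4,0,0,0],[0,0,-0.4,0,0,0]]' 0;  python3 -m jog '[[-1.2,0,0,0,0,0],[-1.2,0,0,0,0,0],[-1.2,0,0,0,0,0],[-1.2,0,0,0,0,0],[-1.2,0,0,0,0,0]]' 0; python3 -m jog '[[0,0,0,0,0,0],[0,0,0,0,0,0],[0,0,0,0,0,0],[0,0,0,0,0,0],[0,0,0,0,0,0]]' 0;python3 d.py
```

```text
time_s: 6.03
tcp_pos: [0.6682, -0.0888, 0.0785]
ee_rot: [[0.899, -0.438, -0.0], [-0.438, -0.899, 0.0], [-0.0, 0.0, -1.0]]
wrist_force: [-0.2, -0.5, 0.5]
gripper_width: 0.011
time_s: 6.45
tcp_pos: [0.6139, -0.0624, 0.0786]
ee_rot: [[0.899, -0.438, 0.0], [-0.438, -0.899, 0.0], [0.0, -0.0, -1.0]]
wrist_force: [-0.3, 0.2, 0.1]
gripper_width: 0.003
time_s: 6.87
tcp_pos: [0.6148, -0.0628, 0.0784]
ee_rot: [[0.899, -0.438, 0.0], [-0.438, -0.899, -0.0], [0.0, -0.0, -1.0]]
wrist_force: [-0.8, 0.7, 1.3]
gripper_width: 0.001
t 6.8667 tcp [ 0.6148 -0.0628  0.0784] F [-0.8  0.7  1.3] w 0.001 yaw -25.96 z [ 2.e-04 -1.e-04 -1.e+00]
1 tool cm [ 5.99 -0.07  1.19]
2 tool cm [-0.02 -0.08  1.19]
3 tool cm [-6.01 -0.05  1.19]
4 tool cm [-12.03  -0.07   1.19]
```

```bash
python3 -m jog '[[0,-0.05,0.4,0,0,0],[0,0,0.4,0,0,0],[0,0,0.3,0,0,0],[0,0,0.25,0,0,0],[0,0,0.2,0,0,0]]' 0; python3 -m jog '[[0,0,0.15,0,0,0],[0,0,0.1,0,0,0],[0,0,0.1,0,0,0],[0,0,0.1,0,0,0],[0,0,0,0,0,0]]'; python3 -m jog '[[0,0,0,0,0,0],[0,0,0,0,0,0],[0,0,0,0,0,0],[0,0,0,0,0,0],[0,0,0,0,0,0]]' 0;
```

```text
time_s: 7.28
tcp_pos: [0.6145, -0.0622, 0.0632]
ee_rot: [[0.899, -0.437, -0.0], [-0.437, -0.899, -0.0], [0.0, 0.0, -1.0]]
wrist_force: [-1.9, 0.4, 3.9]
gripper_width: 0.006
time_s: 7.7
tcp_pos: [0.6146, -0.0622, 0.0604]
ee_rot: [[0.9, -0.437, 0.0], [-0.437, -0.9, -0.001], [0.001, 0.0, -1.0]]
wrist_force: [-4.3, -0.2, 10.8]
gripper_width: 0.005
time_s: 8.12
tcp_pos: [0.6146, -0.0622, 0.0604]
ee_rot: [[0.899, -0.437, 0.001], [-0.437, -0.899, -0.0], [0.001, 0.0, -1.0]]
wrist_force: [-3.9, -0.0, 10.6]
gripper_width: 0.007
```

Lid 2 is at its stop (same z of 60.4 mm, force rising). On to lid 3.

```bash
python3 -m jog '[[0,0,-0.4,0,0,0],[0,0,-0.4,0,0,0],[0,0,-0.4,0,0,0],[0,0,-0.4,0,0,0],[0,0,-0.4,0,0,0]]' 0;  python3 -m jog '[[-1.2,0,0,0,0,0],[-1.2,0,0,0,0,0],[-1.2,0,0,0,0,0],[-1.2,0,0,0,0,0],[-1.2,0,0,0,0,0]]' 0; python3 -m jog '[[0,0,0,0,0,0],[0,0,0,0,0,0],[0,0,0,0,0,0],[0,0,0,0,0,0],[0,0,0,0,0,0]]' 0;python3 d.py
```

```text
time_s: 8.53
tcp_pos: [0.6145, -0.0621, 0.0786]
ee_rot: [[0.899, -0.438, -0.0], [-0.438, -0.899, 0.0], [-0.0, 0.0, -1.0]]
wrist_force: [0.3, 0.1, 0.7]
gripper_width: 0.003
time_s: 8.95
tcp_pos: [0.5601, -0.0356, 0.0786]
ee_rot: [[0.899, -0.438, 0.0], [-0.438, -0.899, 0.0], [0.0, -0.0, -1.0]]
wrist_force: [-0.6, -0.4, 0.2]
gripper_width: 0.003
time_s: 9.37
tcp_pos: [0.5611, -0.036, 0.0785]
ee_rot: [[0.899, -0.438, 0.0], [-0.438, -0.899, 0.0], [0.0, -0.0, -1.0]]
wrist_force: [0.2, 0.4, 0.1]
gripper_width: 0.007
t 9.3667 tcp [ 0.5611 -0.036   0.0785] F [0.2 0.4 0.1] w 0.007 yaw -25.97 z [ 2.e-04  0.e+00 -1.e+00]
1 tool cm [11.99 -0.02  1.2 ]
2 tool cm [ 5.98 -0.03  1.2 ]
3 tool cm [-0.01 -0.    1.2 ]
4 tool cm [-6.03 -0.02  1.19]
```

```bash
python3 -m jog '[[0,0,0.4,0,0,0],[0,0,0.4,0,0,0],[0,0,0.3,0,0,0],[0,0,0.25,0,0,0],[0,0,0.2,0,0,0]]' 0; python3 -m jog '[[0,0,0.15,0,0,0],[0,0,0.1,0,0,0],[0,0,0.1,0,0,0],[0,0,0.1,0,0,0],[0,0,0,0,0,0]]'; python3 -m jog '[[0,0,0,0,0,0],[0,0,0,0,0,0],[0,0,0,0,0,0],[0,0,0,0,0,0],[0,0,0,0,0,0]]' 0;
```

```text
time_s: 9.78
tcp_pos: [0.5603, -0.036, 0.063]
ee_rot: [[0.899, -0.437, -0.001], [-0.437, -0.899, -0.0], [-0.001, 0.001, -1.0]]
wrist_force: [-2.5, -0.8, 4.4]
gripper_width: 0.005
time_s: 10.2
tcp_pos: [0.5604, -0.036, 0.0603]
ee_rot: [[0.9, -0.437, -0.0], [-0.437, -0.9, -0.001], [0.0, 0.001, -1.0]]
wrist_force: [-5.3, 0.0, 12.4]
gripper_width: 0.002
time_s: 10.62
tcp_pos: [0.5604, -0.036, 0.0603]
ee_rot: [[0.9, -0.437, 0.0], [-0.437, -0.9, -0.001], [0.0, 0.0, -1.0]]
wrist_force: [-5.6, 1.1, 13.0]
gripper_width: 0.003
```

Lid 3 is at its stop too, at z 60.3 mm and 13 N. Next is lid 4.

```bash
python3 -m jog '[[0,0,-0.4,0,0,0],[0,0,-0.4,0,0,0],[0,0,-0.4,0,0,0],[0,0,-0.4,0,0,0],[0,0,-0.4,0,0,0]]' 0;  python3 -m jog '[[-1.2,0,0,0,0,0],[-1.2,0,0,0,0,0],[-1.2,0,0,0,0,0],[-1.2,0,0,0,0,0],[-1.2,0,0,0,0,0]]' 0; python3 -m jog '[[0,0,0,0,0,0],[0,0,0,0,0,0],[0,0,0,0,0,0],[0,0,0,0,0,0],[0,0,0,0,0,0]]' 0;python3 d.py
```

```text
time_s: 11.03
tcp_pos: [0.5606, -0.0358, 0.0787]
ee_rot: [[0.899, -0.438, -0.0], [-0.438, -0.899, 0.0], [-0.0, 0.0, -1.0]]
wrist_force: [0.1, 0.6, -0.7]
gripper_width: 0.006
time_s: 11.45
tcp_pos: [0.5062, -0.0094, 0.0786]
ee_rot: [[0.899, -0.438, 0.0], [-0.438, -0.899, 0.0], [0.0, -0.0, -1.0]]
wrist_force: [-0.6, 0.5, 0.2]
gripper_width: 0.007
time_s: 11.87
tcp_pos: [0.5072, -0.0097, 0.0785]
ee_rot: [[0.899, -0.438, 0.0], [-0.438, -0.899, 0.0], [0.0, -0.0, -1.0]]
wrist_force: [-0.5, 0.1, 0.2]
gripper_width: 0.008
t 11.8667 tcp [ 0.5072 -0.0097  0.0785] F [-0.5  0.1  0.2] w 0.008 yaw -25.97 z [ 3.e-04  0.e+00 -1.e+00]
1 tool cm [ 1.799e+01 -1.000e-02  1.210e+00]
2 tool cm [11.98 -0.02  1.21]
3 tool cm [5.99 0.01 1.2 ]
4 tool cm [-0.03 -0.01  1.2 ]
```

```bash
python3 -m jog '[[0,0,0.4,0,0,0],[0,0,0.4,0,0,0],[0,0,0.3,0,0,0],[0,0,0.25,0,0,0],[0,0,0.2,0,0,0]]' 0; python3 -m jog '[[0,0,0.15,0,0,0],[0,0,0.1,0,0,0],[0,0,0.1,0,0,0],[0,0,0.1,0,0,0],[0,0,0,0,0,0]]'; python3 -m jog '[[0,0,0,0,0,0],[0,0,0,0,0,0],[0,0,0,0,0,0],[0,0,0,0,0,0],[0,0,0,0,0,0]]' 0;
```

```text
time_s: 12.28
tcp_pos: [0.5064, -0.0097, 0.0629]
ee_rot: [[0.899, -0.437, -0.001], [-0.437, -0.899, -0.0], [-0.001, 0.001, -1.0]]
wrist_force: [-2.0, -1.2, 3.8]
gripper_width: 0.007
time_s: 12.7
tcp_pos: [0.5064, -0.0097, 0.0603]
ee_rot: [[0.9, -0.437, -0.0], [-0.437, -0.9, -0.001], [0.0, 0.001, -1.0]]
wrist_force: [-5.8, 0.6, 14.5]
gripper_width: 0.008
time_s: 13.12
tcp_pos: [0.5064, -0.0097, 0.0603]
ee_rot: [[0.9, -0.437, 0.0], [-0.437, -0.9, -0.001], [0.0, 0.0, -1.0]]
wrist_force: [-5.3, 0.2, 14.4]
gripper_width: 0.009
```

```bash
python3 -m jog '[[0,0,-0.6,0,0,0],[0,0,-1.5,0,0,0],[0,0,-2.5,0,0,0],[0,0,-3,0,0,0],[0,0,-3,0,0,0]]' 0;  python3 -m jog '[[0,0,-3,0,0,0],[0,0,-3,0,0,0],[0,0,-3,0,0,0],[0,0,-3,0,0,0],[0,0,-2,0,0,0]]' 0; python3 -m jog '[[-1.5,-3,0,0,0,0],[-1.5,-3,0,0,0,0],[-1.5,-3,0,0,0,0],[-1.5,-3,0,0,0,0],[-1.5,-3,0,0,0,0]]' 0;python3 -m jog '[[-1,-2,0,0,0,0],[-1,-2,0,0,0,0],[0,-1,0,0,0,0],[0,0,0,0,0,0],[0,0,0,0,0,0]]' 0; python3 -m jog '[[0,0,0,0,0,0],[0,0,0,0,0,0],[0,0,0,0,0,0],[0,0,0,0,0,0],[0,0,0,0,0,0]]' 0;
python3 - <<'E'
from h import *
from station import capture
for n,b in(("top",(300,110,400,230)),("side",(285,165,395,255))):
    c=capture(n);x0,y0,x1,y1=b;pickle.dump(c,open(f"{n}2.pkl","wb"));cv2.imwrite(f"pics/{n}2.png",c["frame"][:,:,::-1]);print(n,lids(c,b))
E
```

```text
time_s: 13.53
tcp_pos: [0.5063, -0.0096, 0.1651]
ee_rot: [[0.899, -0.438, -0.001], [-0.438, -0.899, -0.0], [-0.001, 0.001, -1.0]]
wrist_force: [1.3, -0.2, -0.1]
gripper_width: 0.004
time_s: 13.95
tcp_pos: [0.5076, -0.0094, 0.3077]
ee_rot: [[0.899, -0.437, 0.005], [-0.437, -0.899, 0.001], [0.004, -0.003, -1.0]]
wrist_force: [0.7, -0.2, -0.4]
gripper_width: 0.006
time_s: 14.37
tcp_pos: [0.5046, 0.1598, 0.3044]
ee_rot: [[0.899, -0.438, 0.0], [-0.438, -0.899, 0.001], [0.0, -0.001, -1.0]]
wrist_force: [1.1, -0.1, -0.5]
gripper_width: 0.004
time_s: 14.78
tcp_pos: [0.5087, 0.2118, 0.304]
ee_rot: [[0.899, -0.437, -0.001], [-0.437, -0.899, -0.001], [-0.0, 0.001, -1.0]]
wrist_force: [-1.1, -0.2, 0.3]
gripper_width: 0.003
time_s: 15.2
tcp_pos: [0.5087, 0.2113, 0.3048]
ee_rot: [[0.899, -0.438, 0.0], [-0.438, -0.899, 0.0], [0.0, -0.0, -1.0]]
wrist_force: [0.2, -1.0, 0.0]
gripper_width: 0.006
top [(331.94, 204.41, 66.2), (340.87, 186.54, 64.4), (349.7, 168.86, 64.5), (358.61, 151.19, 62.4)]
side [(334.23, 237.66, 18.7), (365.63, 209.27, 23.8), (345.48, 206.82, 23.9), (325.84, 204.49, 23.3), (306.5, 202.19, 22.2), (355.02, 192.6, 22.0), (288.69, 195.86, 6.8)]
```

View pics/side2.png

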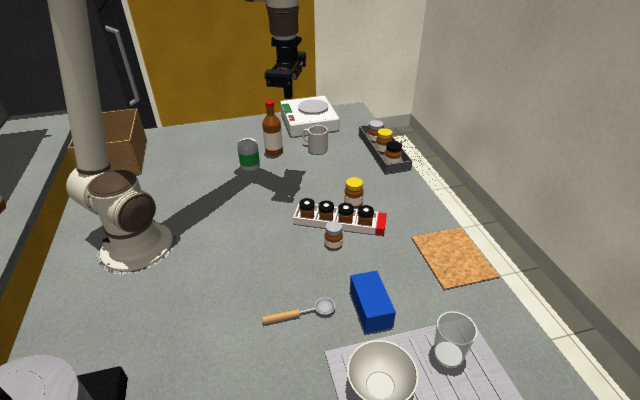

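View pics/top2.png

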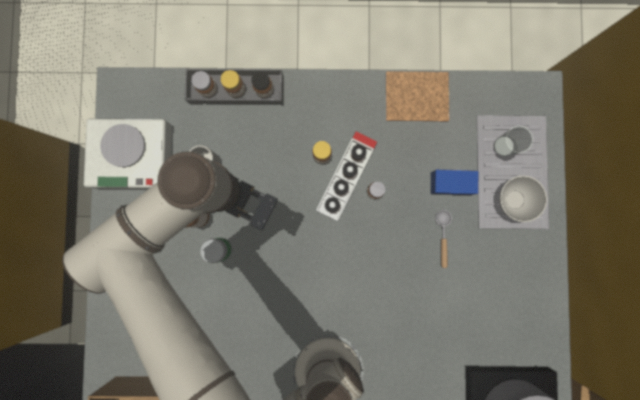

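The pictures show the carrier where it was: tab still at (365,140) in the top view, side dots about 1.5–2 px lower, jars unmoved. The arm is clear to the left.

```bash
python3 - <<'E'
from h import *
t=pickle.load(open("top2.pkl","rb"));s=pickle.load(open("side2.pkl","rb"))
T=[(358.61,151.19),(349.7,168.86),(340.87,186.54),(331.94,204.41)];S=[(365.63,209.27),(345.48,206.82),(325.84,204.49),(306.5,202.19)]
for a,b in zip(T,S):
    x,e=tri(t,a,s,b);print(np.round(x*1e3,1),round(e*1e3,1))
from station import sense
print(sense()["wrist_force"],sense()["joint_velocities"].round(2))
E
```

```text
[668.7 -88.8  60.1] 2.5
[614.7 -62.1  60.2] 2.4
[561.  -35.9  60.2] 2.4
[507.1  -9.4  60.1] 2.7
[0.82459251 0.21875357 0.72264965] [ 0.13  0.06  0.09  0.01 -0.07 -0.01]
```

All four lid tops now measure 60.1–60.2 mm, which is fully home. The carrier has moved less than 0.5 mm.

```bash
python3 -c "from station import finish_job; print(finish_job())"
```

```text
the job is handed in; nothing more can be done
None
```

All four lids are pressed fully home and the job is handed in, at about 15 s of the 38 s allowed. With the fingers shut, I pressed lids 1 to 4 in order from the red tab. Between lids the fingertips stayed about 2 cm above the row, then I lifted the arm and moved it clear to the left.

- **Lids:** each press stopped at a fingertip height of 60.3–60.4 mm with 10–14 N, well under the 40 N limit. Measured afterwards from both cameras, the lid tops are at 60.1–60.2 mm; they were at about 66–68 mm before.
- **Carrier:** the lid positions shifted by less than 0.5 mm, so the carrier did not move.
- **Other things:** the jars, bottle, tin, mug, carton and spoon look unmoved in the pictures. The arm partly hides the bottle and mug in the top view, but both are clear in the side view.
- **Disagreement:** the two cameras differ by about 2.5 mm, close to the stated 2 mm calibration accuracy. No check failed.

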